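# Unlock the cash box and hold the key turned

## Task

Take the key with the square-cornered head out of the wooden key block, push it fully home into the lock on top of the steel cash box, working it past the sticky pins, and turn it a quarter turn clockwise (seen from above) until it stops. The lock springs back, so keep hold of the turned key with the gripper: the job finishes while you are holding it turned. Leave the round-headed key, the bottle, the tape roll and the screwdriver where they are.

Things in the scene. Friction and masses are not known exactly. Their poses are not given: they have to be found in the camera images.
- key_bow (a point): Grip point of the right key, which stands upright, blade down, in the wooden block. Its head is a square-cornered black plastic slab 10 mm thick (along x), 32 mm wide (y), 38 mm tall; this point is on the key's axis, 14 mm below the head's top and 28 mm above the underside of the shoulder under the head. z points up. Half a turn about z changes nothing. Mass about 70 g.
- key_tip (a point): Lowest point of the right key's blade, on its axis, 58 mm below key_bow. From the head down: round shoulder 22 mm across, 4 mm thick; round stem 5.6 mm across, 12 mm long; flat blade 5 mm thick (along x), 16 mm wide (y), 18 mm long, tapered over its lowest 7 mm.
- spare_bow (a point): Centre of the head of the other key, which stays in the block: the same kind of key, but with a round head 38 mm across and 10 mm thick. 90 mm from the right key; either one may be in either slot.
- block: Wooden key block, 60 mm (x) by 170 mm (y) by 40 mm tall, fixed to the bench; origin at the centre of its underside. Two slots along its y axis, 45 mm either side of its centre, 34 mm deep; each key rests with its shoulder on the block's top and must be lifted 32 mm or more to clear it.
- cashbox: Grey steel cash box, 180 mm (x) by 240 mm (y) by 100 mm tall, fixed to the bench; origin at the centre of its underside. The lock is on its lid, 30 mm towards its -x side. A slide bolt beside the lock (drawn 12 mm by the turning lock) and a low wire handle lie on the lid, all under 20 mm high.
- lock_mouth (a point): Centre of the keyway at the top of the 44 mm square lock plate, 6 mm above the lid, 106 mm above the bench; z up, fixed to the box. The slot runs along y: 18.4 mm (y) by 7.4 mm (x), 10 mm deep through the plate, its top 4 mm sloping out to 25.4 by 14.4 mm. Sticky spring pins 15 to 25 mm down resist with up to 12 N; small wiggles help. Key home: shoulder on the plate, grip point 28 mm above this.
- plug (a joint): Turn of the lock's plug in rad: 0 at rest, slot in line with the keyway; grows clockwise seen from above; stop at 1.57. The key can turn only within 2 mm of fully home, and cannot be pulled out while turned. The plug lags the key by up to about 0.1 rad of play. A spring turns it back: 0.03 N m at rest, 0.13 N m at the stop.
- bottle_mid (a point): White bottle, 60 mm across, 160 mm tall, standing; its middle. To be left alone.
- tape_mid (a point): Roll of brown tape, 100 mm across, 48 mm tall, lying flat; its middle. To be left alone.
- screwdriver_mid (a point): Screwdriver lying on the bench; a point near its middle. To be left alone.
There are look-alikes about, which are no part of the job. What is shaped like the part that bears key_bow but green, orange or purple is not meant.

How it is judged:
On the way, in this order (a step that is already met when the one before it is completed fails the run):
1. the key is pushed home in the lock, not yet turned (z of key_bow in the frame of lock_mouth below 0.031 m and horizontal distance between key_bow and lock_mouth below 0.006 m and value of joint plug below 0.5 rad), for 0.1 s.
2. the lock is turned a quarter turn with the key held (value of joint plug above 1.4 rad and contact force between the fingers and key above 1 N), for 0.2 s.
At the end, for the whole second after the job is handed in: Key home in the lock (grip point under 31 mm above the keyway's mouth, within 6 mm of its axis), plug turned over 1.4 rad and still, fingers on the key with over 1 N; spare key within 15 mm, other bystanders within 30 mm of their start (all of step 2 and velocity of joint plug below 0.2 rad/s and z of key_bow in the frame of lock_mouth below 0.031 m and horizontal distance between key_bow and lock_mouth below 0.006 m and distance of spare_bow from where it was at the start of the episode below 0.015 m and distance of each of bottle_mid, tape_mid, screwdriver_mid from where it was at the start of the episode below 0.03 m); the arm keeps its last pose, push and grip.
It fails at once if the spare key or another bystander is disturbed (distance of spare_bow from where it was at the start of the episode above 0.025 m or distance of any of bottle_mid, tape_mid, screwdriver_mid from where it was at the start of the episode above 0.04 m).
It also fails if it takes over 53 s, if anything falls off the work surface, if the arm or the gripper's body presses on something with over 40 N, if the wrist force passes 120 N, or if a joint passes its speed limit or range.

## Robot

A 6-joint arm with a two-finger parallel gripper is mounted at the origin on the work surface. World frame = base frame: x ahead of the robot, y to its left, z up, the work surface at z = 0. Lengths are in m, angles in rad, forces in N, time in s.
With the tool pointing down it reaches from about 0.35 to 0.975 m from the base axis. Payload 4.9 kg.
Tool frame: the origin (TCP) lies on the mounting face of the last link; the fingertips stand 173 mm ahead of it and the grasp point (between the pads) lies 155 mm ahead of it; z points along the fingers, y is the line along which they close (so a half turn about z gives the same grasp; the last joint's range is limited). The gripper opens to 85 mm and grips with 20 to 120 N. Pads are 22 mm wide; open, the fingers measure 114 mm over their backs; the gripper's body (76 mm by 85 mm) begins 54 mm behind the grasp point. The pads swing forward as they close: fully open they stand 13 mm farther back than shut.
Start: joints at [1.137, 0.053, 1.613, -0, 1.476, -0.119], TCP at [0.194, 0.594, 0.405] pointing down, gripper open.
Joint ranges: [-3.01, 3.01], [-1.01, 2.22], [0.06, 2.58], [-1.02, 4.17], [0.09, 2.62], [-3.14, 3.14]. Speed limits (rad/s): [2.57, 2.57, 3.14, 3.14, 3.14, 3.14].

## Interface

Orientations are given as a rotation vector (axis times angle).
In Python, from station import monitor, eyes, finish_job gives the robot as it stands. The module is installed in compiled form; this text tells all that it offers.
- The arm moves only by the tool step_arm, never from a script. Its argument "commands" is a list of rows, each a list of 3 entries, a list of its own where there are three numbers: the opening in per cent of the stroke, from 0 (shut) to 100 (fully open), then the shift along the tool's x, y, z in mm, then the turn about the tool's z in degrees. In form: [[hand, [x, y, z], yaw], ...]. A call has 1 to 12 rows; each row is the pose to reach, as a shift and turn from the pose commanded when the call began, along the tool's axes at that moment; what a row does not reach only later rows make up. A row lasts 1/8 s, in which the tool goes at most 62.5 mm and 10.7 degrees, less where a joint would pass 70% of its speed; a pose out of reach is approached as far as the arm can. A call with a gripper value outside its range is refused whole. The fingers move at their own pace and stop on an object; "squeeze" is the grip in N (left out, the last holds). Time passes only in rows, so rows that repeat a pose let the fingers close. It gives the time, the measured TCP pose, the force, the opening and the grip force at its end, in the units of the state.
- monitor.get_obs(): the state, without advancing time (a new reading comes with each control period).
- eyes.get_image(name): name is "scene" or "top" or "wrist"; returns the picture (480x640x3 uint8, red, green, blue); there is no depth.
- eyes.camera_info(name): a dict with "camera_matrix" (3x3 intrinsics, pixels), "extrinsics" (4x4, takes a point from camera to world coordinates). Camera axes: x right, y down, z forward; pixel columns grow to the right and rows downward; lengths in m; the calibration is good to about 2 mm. A picture is of the moment at which its call begins: read the wrist's pose just before it. camera_info takes no time and is no camera call; for the wrist camera it gives the pose at the moment of the call.
- finish_job(): hands the job in; it is judged then, once.
The state is a dict: "t": time; "q": joint angles; "dq": joint speeds; "effort": joint torques, N m; "tool_pos": TCP position; "tool_rot": TCP orientation; "contact_force": force on the tool from outside, world axes, zero at the start; "wrist_torque": the same for the moment, N m; "opening": finger opening in m; "grip_force": force on a finger pad.
Only numpy, scipy, OpenCV 4.12 (cv2) and the standard library are available. Lean on these libraries where they do the work, as an engineer would, in place of code of your own. Each camera call takes 0.05 s, during which the arm holds its last target. There are 200 camera calls.

## Working session

There is one attempt and no reset: what is moved stays moved. The work goes in short steps, Python scripts to look and compute and a tool call to move; the robot and the scene stay as the last step left them, time stands still between calls to the robot, and variables do not carry over. Pictures are saved under pics/ and viewed, at most 10 in all, crops included, and the job is handed in when it is done.

Besides the shell and the picture viewer there is one more tool, called after "Request:" as name([rows], argument=value, ...), one row to a line, values as JSON. step_arm: Moves the arm, as the interface text tells. Its arguments: {"type":"object","properties":{"commands":{"type":"array"},"squeeze":{"type":"number"}},"required":["commands"]}

```bash
mkdir -p pics; python3 - <<'E'
from station import monitor, eyes
import cv2, numpy as np
o=monitor.get_obs(); print({k:np.round(v,3).tolist() for k,v in o.items()})
for n in ("scene","top"):
    im=eyes.get_image(n); cv2.imwrite(f"pics/{n}0.png",im[:,:,::-1])
    c=eyes.camera_info(n); print(n,np.round(c["camera_matrix"],1).tolist(),np.round(c["extrinsics"],3).tolist())
E
```

```text
{'t': 0.0, 'q': [1.137, 0.053, 1.614, -0.0, 1.476, -0.119], 'dq': [0.001, 0.0, 0.002, -0.0, -0.0, -0.001], 'effort': [0.001, -39.367, -37.019, 0.0, 0.007, 0.0], 'tool_pos': [0.193, 0.594, 0.403], 'tool_rot': [-0.492, -3.102, 0.003], 'contact_force': [0.242, 0.3, -0.271], 'wrist_torque': [0.021, -0.046, 0.017], 'grip_force': 0.0, 'opening': 0.085}
scene [[559.7, 0.0, 307.8], [0.0, 559.7, 243.0], [0.0, 0.0, 1.0]] [[0.649, 0.637, -0.416, 1.049], [0.76, -0.548, 0.349, -0.229], [-0.005, -0.543, -0.84, 0.958], [0.0, 0.0, 0.0, 1.0]]
top [[540.7, 0.0, 313.1], [0.0, 540.7, 242.8], [0.0, 0.0, 1.0]] [[0.005, -0.998, 0.061, 0.514], [-1.0, -0.004, 0.015, 0.138], [-0.015, -0.061, -0.998, 1.186], [0.0, 0.0, 0.0, 1.0]]
```

View pics/top0.png

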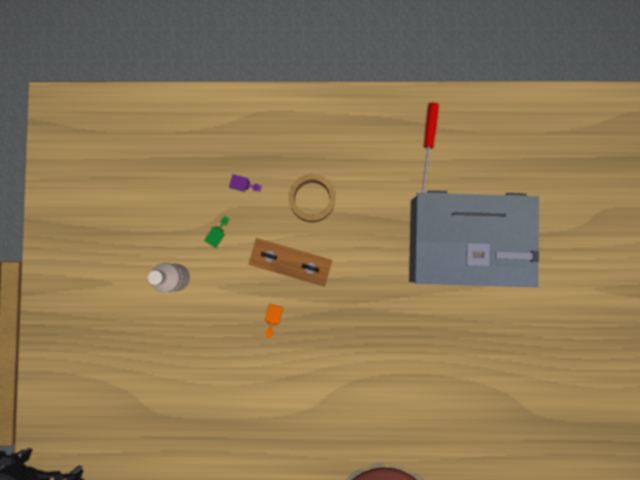

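View pics/scene0.png

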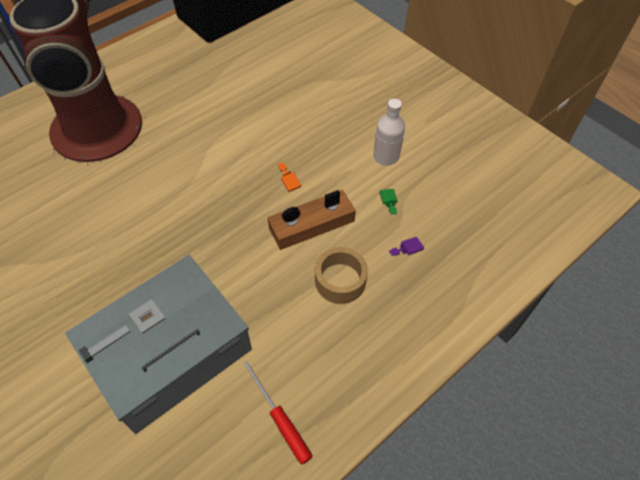

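The top view shows the block around (290,262) with heads at (269,257) and (310,267), and the lock plate at (478,254). The scene view shows a square head at (332,200), nearer the bottle, and a round head at (291,215). I'll zoom in to confirm and measure.

```bash
python3 - <<'E'
import cv2, numpy as np
t=cv2.imread("pics/top0.png"); s=cv2.imread("pics/scene0.png")
r=lambda im,x,y,w,h:cv2.resize(im[y:y+h,x:x+w],(400,300),interpolation=cv2.INTER_CUBIC)
a=np.vstack([np.hstack([r(t,240,225,100,75),r(t,450,230,66,50)]),np.hstack([r(s,262,175,100,75),r(s,110,285,80,60)])])
cv2.imwrite("pics/z0.png",a)
E
```

```text
(no output)
```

View pics/z0.png

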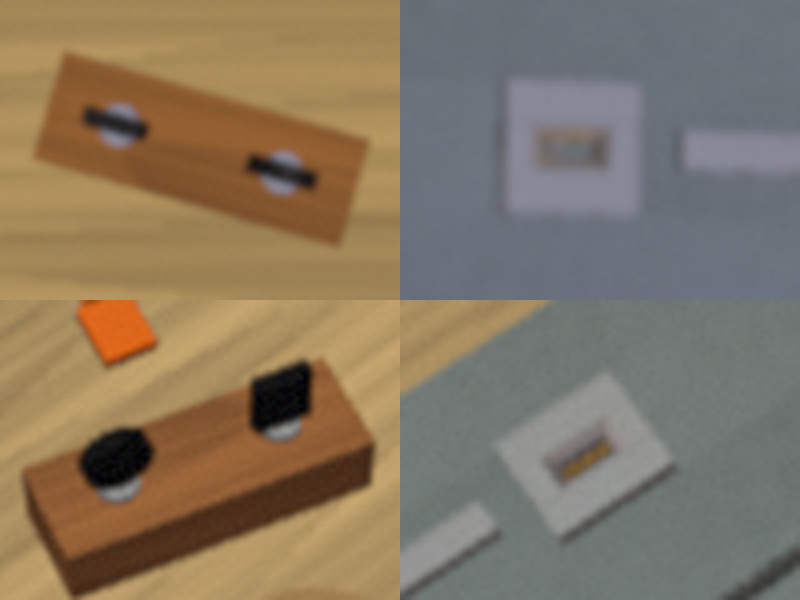

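```bash
cat > h.py <<'E'
import numpy as np
from station import eyes
def ray(n,uv,z,info=None):
    c=info or eyes.camera_info(n);K=np.array(c["camera_matrix"]);E=np.array(c["extrinsics"])
    d=np.c_[np.atleast_2d(uv),np.ones(len(np.atleast_2d(uv)))]@np.linalg.inv(K).T@E[:3,:3].T
    o=E[:3,3]; return (o+d*((z-o[2])/d[:,2])[:,None])[:,:2]
E
python3 - <<'E'
from h import *
A=np.array
tb=A([[65,52],[370,142],[340,245],[35,157]])/4+[240,225]
tl=(A([[505,80],[640,80],[640,213],[505,213]])-[400,0])/(400/66,6)+[450,230]
sb=(A([[25,472],[320,360],[372,442],[70,558]])-[0,300])/4+[262,175]
sl=(A([[605,372],[673,465],[563,540],[498,443]])-[400,300])/5+[110,285]
for nm,n,p,z in(("block","top",tb,.04),("block","scene",sb,.04),("lock","top",tl,.106),("lock","scene",sl,.106)):
    w=ray(n,p,z);d=w-np.roll(w,-1,0);print(nm,n,w.round(4).tolist(),"c",w.mean(0).round(4),"sides",np.linalg.norm(d,axis=1).round(4),"ang",np.degrees(np.arctan2(d[:,1],d[:,0])).round(1))
k=ray("top",A([[82,105],[148,130],[115,117.5],[571-400,150]])/4+[240,225],.082);print("head top",k)
print("slot",ray("top",A([(572-400)/6.06,149/6])+[450,230],.104))
E
```

```text
block top [[0.5942, 0.2764], [0.547, 0.1141], [0.4925, 0.1298], [0.5383, 0.2918]] c [0.543 0.203] sides [0.169  0.0567 0.1683 0.058 ] ang [  73.8  -16.1 -105.8  164.7]
block scene [[0.497, 0.1312], [0.5409, 0.2918], [0.5971, 0.2762], [0.552, 0.1159]] c [0.5467 0.2038] sides [0.1665 0.0583 0.1666 0.0571] ang [-105.3  164.5   74.3  -15.6]
lock top [[0.5804, -0.1529], [0.5806, -0.1971], [0.5365, -0.1964], [0.5363, -0.1524]] c [ 0.5584 -0.1747] sides [0.0442 0.0441 0.0441 0.0441] ang [ 90.2  -0.9 -89.8 179.3]
lock scene [[0.5398, -0.1518], [0.5845, -0.1531], [0.5839, -0.1953], [0.5393, -0.1933]] c [ 0.5619 -0.1734] sides [0.0447 0.0422 0.0447 0.0415] ang [178.4  89.2  -2.5 -90.7]
head top [[0.56407614 0.26234327]
 [0.55142115 0.22842403]
 [0.55774493 0.24537369]
 [0.5412538  0.21657582]]
slot [[ 0.55764142 -0.17511069]]
```

```bash
cat >> h.py <<'E'
from station import monitor
from scipy.spatial.transform import Rotation
def go(x,y,z,ang):   # grasp-point target, world angle of tool y (deg)
    o=monitor.get_obs();R=Rotation.from_rotvec(o["tool_rot"]).as_matrix()
    s=R.T@(np.array([x,y,z+.155])-o["tool_pos"])*1000
    cur=np.degrees(np.arctan2(R[1,1],R[0,1])); yaw=(cur-ang+180)%360-180
    print("t",o["t"],"grasp",np.round(o["tool_pos"]+R[:,2]*.155,4),"zaxis",R[:,2].round(4),"toolyang",cur.round(2),"shift",s.round(2),"yaw",yaw.round(2),"F",np.round(o["contact_force"],1),"q6",np.round(o["q"][5],2),"open",np.round(o["opening"],4),"grip",np.round(o["grip_force"],1))
E
python3 -c "
from h import *
go(.557,.2468,.22,-15.7)"
```

```text
t 0.1 grasp [0.1933 0.5938 0.2486] zaxis [-7.0e-04 -1.7e-03 -1.0e+00] toolyang 71.96 shift [-453.23 -217.58   28.88] yaw 87.66 F [-0.  -0.2 -0.6] q6 -0.12 open 0.0855 grip 0.0
```

Request:
step_arm([
  [60,[-453,-218,27],87.7],
  [60,[-453,-218,27],87.7],
  [60,[-453,-218,27],87.7],
  [60,[-453,-218,27],87.7],
  [60,[-453,-218,27],87.7],
  [60,[-453,-218,27],87.7],
  [60,[-453,-218,27],87.7],
  [60,[-453,-218,27],87.7],
  [60,[-453,-218,27],87.7],
  [60,[-453,-218,27],87.7],
  [60,[-453,-218,27],87.7],
  [60,[-453,-218,27],87.7],
], squeeze=80)

```text
t: 1.6
tool_pos: [0.5559, 0.2478, 0.3778]
tool_rot: [-2.502, -1.899, -0.0]
contact_force: [-0.3, -0.8, 0.6]
opening: 0.0513
grip_force: 0.0
```

```bash
python3 - <<'E'
from h import *
import cv2
go(.557,.2468,.0705,-15.7)
c=eyes.camera_info("wrist");im=eyes.get_image("wrist");cv2.imwrite("pics/w1.png",im[:,:,::-1])
K=np.array(c["camera_matrix"]);E=np.linalg.inv(np.array(c["extrinsics"]))
for p in([.557,.2468,.082],[.557,.2468,.044]):
    q=K@(E[:3]@np.r_[p,1]);print(q[:2]/q[2])
print(np.round(K,1).tolist(),np.round(c["extrinsics"],3).tolist())
E
```

```text
t 1.6 grasp [0.5559 0.2478 0.2228] zaxis [ 1.e-04  1.e-04 -1.e+00] toolyang -15.6 shift [ -0.71   1.34 152.34] yaw 0.1 F [-0.3 -0.8  0.6] q6 0.57 open 0.0513 grip 0.0
[328.42096137 229.71047059]
[328.34789725 216.08713546]
[[363.5, 0.0, 328.0], [0.0, 363.5, 237.5], [0.0, 0.0, 1.0]] [[0.963, -0.254, -0.088, 0.579], [-0.269, -0.91, -0.317, 0.329], [0.0, 0.329, -0.944, 0.345], [0.0, 0.0, 0.0, 1.0]]
```

View pics/w1.png

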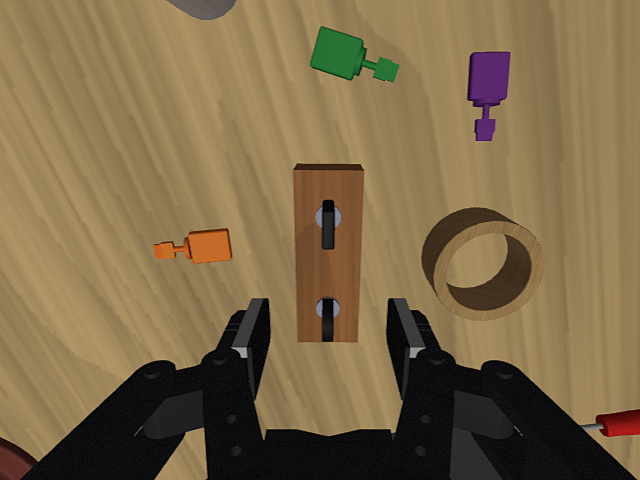

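The wrist view shows the square key's shoulder at (328,217) and its head's top centre near (328,229), as predicted, with the bar aligned to the fingers. I'll descend and grip.

Request:
step_arm([
  [55,[-1,1,40],0],
  [50,[-1,1,80],0],
  [45,[-1,1,115],0],
  [45,[-1,1,140],0],
  [45,[-1,1,152],0],
  [45,[-1,1,152],0],
  [0,[-1,1,152],0],
  [0,[-1,1,152],0],
  [0,[-1,1,152],0],
  [0,[-1,1,152],0],
  [0,[-1,1,152],0],
  [0,[-1,1,152],0],
], squeeze=80)

```text
t: 3.15
tool_pos: [0.5574, 0.246, 0.2272]
tool_rot: [-2.504, -1.896, -0.001]
contact_force: [-4.8, 2.1, 6.5]
opening: 0.0087
grip_force: 79.4
```

```bash
python3 -c "
from h import *
go(.557,.2468,.22,-15.7)"
```

```text
t 3.15 grasp [0.5574 0.2462 0.0722] zaxis [-1.0e-04  1.2e-03 -1.0e+00] toolyang -15.73 shift [   0.83   -0.69 -147.79] yaw -0.03 F [-4.8  2.1  6.5] q6 0.57 open 0.0087 grip 79.4
```

Request:
step_arm([
  [0,[0,0,-12],0],
  [0,[0,0,-30],0],
  [0,[0,0,-60],0],
  [0,[0,0,-100],0],
  [0,[0,0,-140],0],
  [0,[0,0,-150],0],
  [0,[0,0,-150],0],
  [0,[0,0,-150],0],
])

```text
t: 4.15
tool_pos: [0.557, 0.2453, 0.3733]
tool_rot: [-2.504, -1.896, 0.005]
contact_force: [0.3, -0.3, -0.2]
opening: 0.0086
grip_force: 78.5
```

```bash
python3 - <<'E'
from h import *
import cv2
go(.5595,-.1745,.222,0)
im=eyes.get_image("wrist");cv2.imwrite("pics/w2.png",im[:,:,::-1])
E
```

```text
t 4.15 grasp [0.5564 0.2451 0.2183] zaxis [-0.0034 -0.0011 -1.    ] toolyang -15.74 shift [-403.37  116.3    -3.22] yaw -15.74 F [ 0.3 -0.3 -0.2] q6 0.57 open 0.0086 grip 78.5
```

View pics/w2.png

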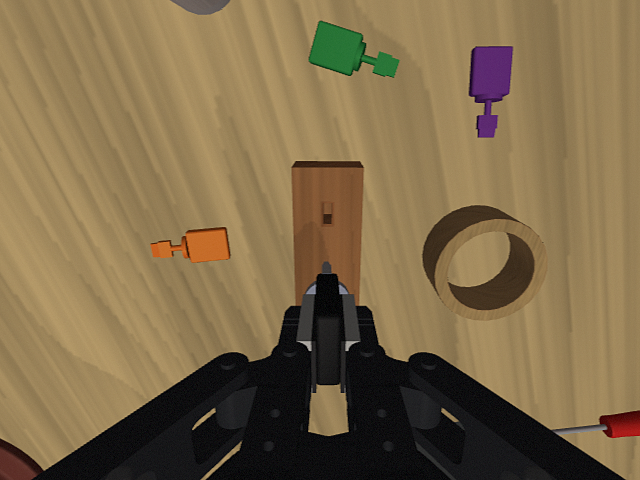

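Request:
step_arm([
  [0,[-40,12,-3],-2],
  [0,[-90,26,-3],-4],
  [0,[-140,40,-3],-8],
  [0,[-190,55,-3],-12],
  [0,[-240,69,-3],-15.7],
  [0,[-290,84,-3],-15.7],
  [0,[-340,98,-3],-15.7],
  [0,[-380,110,-3],-15.7],
  [0,[-403,116,-3],-15.7],
  [0,[-403,116,-3],-15.7],
  [0,[-403,116,-3],-15.7],
  [0,[-403,116,-3],-15.7],
])

```text
t: 5.7
tool_pos: [0.5598, -0.1728, 0.3782]
tool_rot: [-2.22, -2.222, 0.0]
contact_force: [0.2, 0.3, 0.4]
opening: 0.0089
grip_force: 78.5
```

```bash
python3 - <<'E'
from h import *
import cv2
go(.5595,-.1745,.222,0)
P=[]
for n in("wrist","top","scene"):
    c=eyes.camera_info(n);im=eyes.get_image(n)[:,:,::-1].copy();cv2.imwrite(f"pics/{n}3.png",im)
    K=np.array(c["camera_matrix"]);E=np.linalg.inv(np.array(c["extrinsics"]))
    f=lambda p:(lambda q:q[:2]/q[2])(K@(E[:3]@np.r_[p,1]))
    g=monitor.get_obs()["tool_pos"]-[0,0,.155]
    tip=f(g-[0,0,.061]);sh=f(g-[0,0,.031]);m=f([.5595,-.1745,.106]);print(n,"tip",tip,"shoulder",sh,"mouth",m)
    a=np.round(m if n!="wrist" else (tip+m)/2).astype(int);w,h=(160,120) if n=="wrist" else (100,75)
    x0,y0=np.clip(a-[w//2,h//2],0,[640-w,480-h]);print(x0,y0)
    P.append(cv2.resize(im[y0:y0+h,x0:x0+w],(400,300),interpolation=cv2.INTER_CUBIC))
P.append(P[0]*0);cv2.imwrite("pics/z3.png",np.vstack([np.hstack(P[:2]),np.hstack(P[2:])]))
E
```

```text
t 5.7 grasp [ 0.5597 -0.1728  0.2232] zaxis [-7.e-04  5.e-04 -1.e+00] toolyang 0.04 shift [-1.65 -0.32  1.22] yaw 0.04 F [0.2 0.3 0.4] q6 -0.43 open 0.0089 grip 78.5
wrist tip [326.80989406 272.92621556] shoulder [326.60268905 299.51794631] mouth [326.56515983 241.1987716 ]
247 197
top tip [486.22223445 252.42936097] shoulder [491.21241546 251.7142101 ] mouth [478.35269007 253.85894611]
428 217
scene tip [137.68494801 299.39984587] shoulder [132.63388062 290.50824168] mouth [145.63421352 315.25198688]
96 278
```

View pics/z3.png

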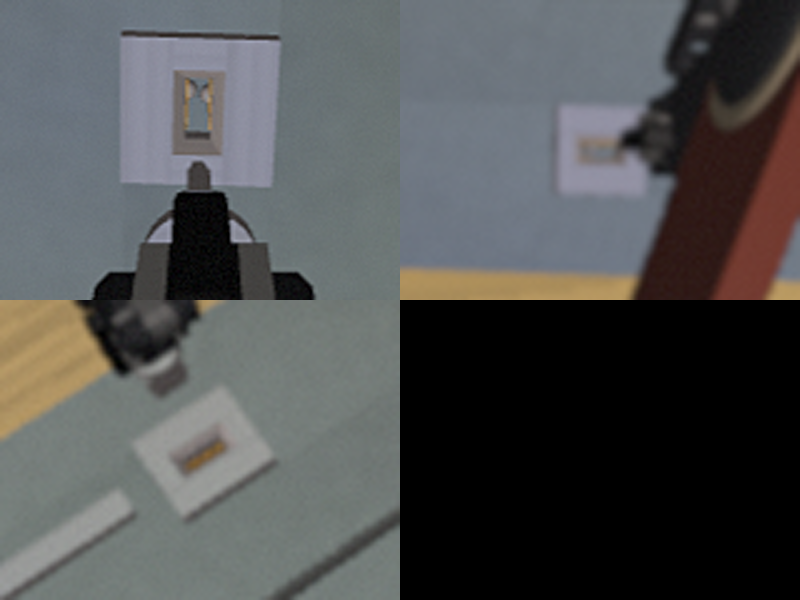

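Wrist view: keyway centre at (326.6,242), blade tip at column 326.6. Both columns line up, and the scene view agrees with the tip within a pixel. I'll shift 2 mm toward −y and descend slowly.

Request:
step_arm([
  [0,[-2,0,15],0],
  [0,[-2,0,35],0],
  [0,[-2,0,48],0],
  [0,[-2,0,54],0],
  [0,[-2,0,57],0],
  [0,[-2,0,60],0],
  [0,[-2,0,62],0],
  [0,[-2,0,62],0],
], squeeze=110)

```text
t: 6.85
tool_pos: [0.5598, -0.1759, 0.3169]
tool_rot: [2.222, 2.22, 0.0]
contact_force: [-0.1, -0.6, -0.2]
opening: 0.0082
grip_force: 109.0
```

```bash
python3 -c "
from h import *
go(.5597,-.175,.138,0)"
```

```text
t 6.85 grasp [ 0.5599 -0.1759  0.1619] zaxis [ 3.e-04 -1.e-04 -1.e+00] toolyang -0.04 shift [ 0.9  -0.13 23.89] yaw -0.04 F [-0.1 -0.6 -0.2] q6 -0.43 open 0.0082 grip 109.0
```

Request:
step_arm([
  [0,[0,0,2],0],
  [0,[0,0,4],0],
  [0,[0,0,6],0],
  [0,[0,0,8],0],
  [0,[0,0,9],0],
  [0,[0,0,9],0],
])

```text
t: 7.6
tool_pos: [0.5598, -0.1759, 0.3076]
tool_rot: [-2.222, -2.22, 0.0]
contact_force: [-0.1, 0.3, -0.1]
opening: 0.0084
grip_force: 109.0
```

Request:
step_arm([
  [0,[0,0,2],2],
  [0,[0,0,4],-2],
  [0,[0,0,5.5],2],
  [0,[0,0,7],-2],
  [0,[0,0,8.5],2],
  [0,[0,0,10],-2],
  [0,[0,0,11],2],
  [0,[0,0,12],-2],
  [0,[0,0,12],2],
  [0,[0,0,12],0],
])

```text
t: 8.85
tool_pos: [0.5598, -0.1759, 0.2964]
tool_rot: [2.22, 2.223, -0.0]
contact_force: [-2.6, 0.9, 4.1]
opening: 0.0082
grip_force: 110.0
```

Request:
step_arm([
  [0,[0,0,1],2],
  [0,[0,0,2],-2],
  [0,[0,0,3],2],
  [0,[0,0,4],-2],
  [0,[0,0,4.5],2],
  [0,[0,0,4.5],-1],
  [0,[0,0,4.5],0],
  [0,[0,0,4.5],0],
])

```text
t: 9.85
tool_pos: [0.5599, -0.1762, 0.2932]
tool_rot: [2.221, 2.221, -0.002]
contact_force: [-6.0, 0.8, 9.7]
opening: 0.0081
grip_force: 111.1
```

```bash
python3 -c "
from h import *
go(.5597,-.175,.138,0)"
```

```text
t 9.85 grasp [ 0.5598 -0.1764  0.1382] zaxis [-4.e-04 -1.e-03 -1.e+00] toolyang -0.02 shift [ 1.2  -0.21  0.23] yaw -0.02 F [-6.   0.8  9.7] q6 -0.43 open 0.0081 grip 111.1
```

Request:
step_arm([
  [0,[0,-0.5,1],2],
  [0,[0,-0.5,1.5],-2],
  [0,[0,-0.5,2],2],
  [0,[0,-0.5,2],-2],
  [0,[0,-0.5,2],0],
  [0,[0,-0.5,2],0],
])

```text
t: 10.6
tool_pos: [0.5598, -0.1762, 0.2931]
tool_rot: [2.221, 2.22, -0.001]
contact_force: [-8.0, 1.7, 18.7]
opening: 0.0083
grip_force: 112.1
```

```bash
python3 - <<'E'
from h import *
import cv2
go(.5597,-.175,.138,0)
im=eyes.get_image("wrist")[:,:,::-1];cv2.imwrite("pics/z4.png",cv2.resize(im[180:330,230:430],(800,600),interpolation=cv2.INTER_CUBIC))
E
```

```text
t 10.6 grasp [ 0.5599 -0.1764  0.1381] zaxis [ 5.0e-04 -1.1e-03 -1.0e+00] toolyang -0.01 shift [ 1.2  -0.08  0.08] yaw -0.01 F [-8.   1.7 18.7] q6 -0.43 open 0.0083 grip 112.1
```

View pics/z4.png

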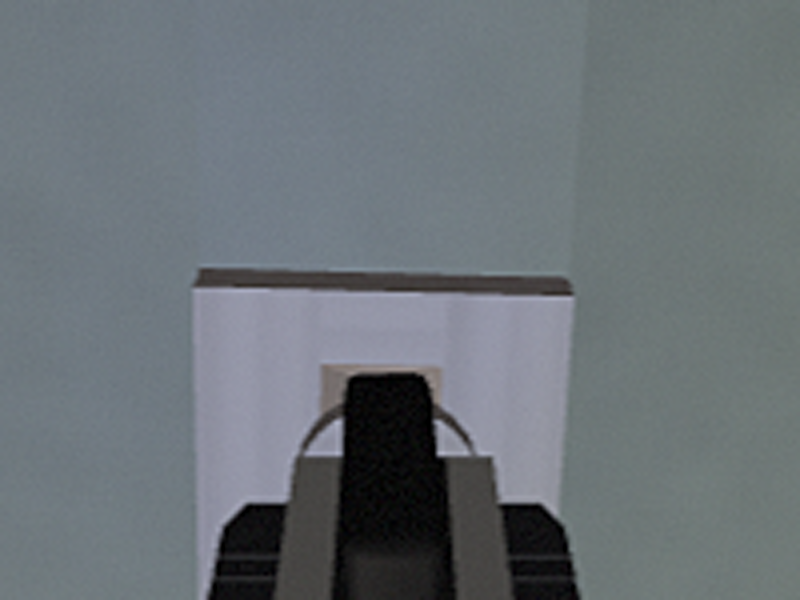

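Pushing further raised the force to 18.7 N with no more travel, so the key is home; the shoulder disc sits on the plate at about (389,430) in the crop. Now I'll turn it.

Request:
step_arm([
  [0,[0,0,0],6],
  [0,[0,0,0],13],
  [0,[0,0,0],20],
  [0,[0,0,0],27],
  [0,[0,0,0],34],
  [0,[0,0,0],40],
  [0,[0,0,0],45],
  [0,[0,0,0],45],
], squeeze=120)

```text
t: 11.65
tool_pos: [0.5595, -0.1762, 0.2932]
tool_rot: [2.902, 1.202, -0.003]
contact_force: [-11.0, 2.4, 18.8]
opening: 0.008
grip_force: 117.5
```

```bash
python3 -c "
from h import *
go(.5597,-.175,.138,-90)
print(monitor.get_obs()['wrist_torque'])"
```

```text
t 11.65 grasp [ 0.5593 -0.1764  0.1382] zaxis [-0.0013 -0.0012 -1.    ] toolyang -45.01 shift [ 1.03 -0.72  0.15] yaw 44.99 F [-11.    2.4  18.8] q6 0.35 open 0.008 grip 117.5
[0.51627769 2.10044317 0.08381865]
```

Request:
step_arm([
  [0,[0,0,0],7],
  [0,[0,0,0],14],
  [0,[0,0,0],21],
  [0,[0,0,0],28],
  [0,[0,0,0],35],
  [0,[0,0,0],42],
  [0,[0,0,0],47],
  [0,[0,0,0],50],
  [0,[0,0,0],50],
  [0,[0,0,0],50],
])

```text
t: 12.9
tool_pos: [0.5591, -0.1762, 0.2931]
tool_rot: [3.138, -0.136, -0.005]
contact_force: [-12.8, 3.0, 21.2]
opening: 0.0079
grip_force: 118.1
```

```bash
python3 -c "
from h import *
go(.5597,-.175,.138,-90)
print(monitor.get_obs()['wrist_torque'])"
```

```text
t 12.9 grasp [ 0.5586 -0.1763  0.1381] zaxis [-3.4e-03 -9.0e-04 -1.0e+00] toolyang -94.97 shift [ 0.49 -1.24  0.07] yaw -4.97 F [-12.8   3.   21.2] q6 1.23 open 0.0079 grip 118.1
[0.49838051 2.66257716 0.16096598]
```

Request:
step_arm([
  [0,[0,0,0],2],
  [0,[0,0,0],4],
  [0,[0,0,0],4],
  [0,[0,0,0],4],
])

```text
t: 13.4
tool_pos: [0.5591, -0.1762, 0.2931]
tool_rot: [3.131, -0.246, -0.005]
contact_force: [-14.2, 3.8, 21.5]
opening: 0.008
grip_force: 118.1
```

```bash
python3 - <<'E'
from h import *
import cv2
go(.5597,-.175,.138,-90)
print(monitor.get_obs()['wrist_torque'])
im=eyes.get_image("wrist")[:,:,::-1];s=eyes.get_image("top")[:,:,::-1]
cv2.imwrite("pics/z5.png",np.hstack([cv2.resize(im[150:390,170:490],(400,300)),cv2.resize(s[190:310,240:400],(400,300))]))
E
```

```text
t 13.4 grasp [ 0.5586 -0.1763  0.1381] zaxis [-3.3e-03 -9.0e-04 -1.0e+00] toolyang -98.97 shift [ 0.37 -1.26  0.07] yaw -8.97 F [-14.2   3.8  21.5] q6 1.3 open 0.008 grip 118.1
[0.51983929 2.59282249 0.17820088]
```

View pics/z5.png

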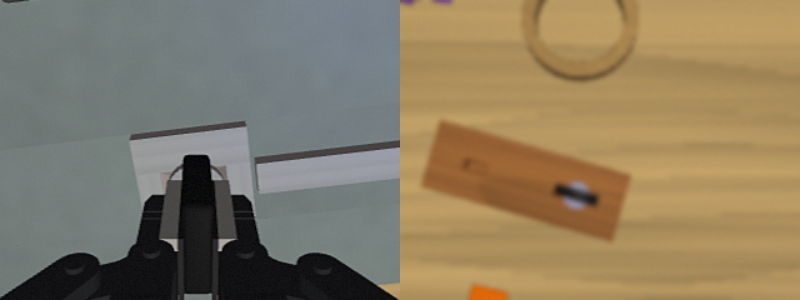

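The wrist view shows the bolt drawn almost to the plate (gap now about 4 mm, was 14), and the spare key is undisturbed in its slot. I'll add a little more turn, let it settle, and hand in.

Request:
step_arm([
  [0,[0,0,0],1.5],
  [0,[0,0,0],3],
  [0,[0,0,0],3],
  [0,[0,0,0],3],
  [0,[0,0,0],3],
  [0,[0,0,0],3],
])

```text
t: 14.25
tool_pos: [0.5591, -0.1761, 0.2931]
tool_rot: [3.123, -0.326, -0.005]
contact_force: [-13.7, 3.2, 22.0]
opening: 0.0083
grip_force: 118.1
```

```bash
python3 - <<'E'
from h import *
from station import finish_job
go(.5597,-.175,.138,-90)
print(monitor.get_obs()['wrist_torque'])
print(finish_job())
E
```

```text
t 14.25 grasp [ 0.5586 -0.1763  0.1381] zaxis [-0.0036 -0.001  -1.    ] toolyang -101.93 shift [ 0.32 -1.24  0.08] yaw -11.93 F [-13.7   3.2  22. ] q6 1.35 open 0.0083 grip 118.1
[0.57162682 2.66677012 0.28582332]
the job is handed in; nothing more can be done
None
```

I handed the job in at about 14 s with the square-headed key home in the lock, turned clockwise to its stop and held at about 118 N. The hand-in gave no verdict, so the result rests on my force, torque and camera readings. My last picture showed the spare key and tape roll in place, and I did not picture the bottle or screwdriver again after the start.

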